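Put the hand-exercise ball away in its lidded pot

ROBOT

A 7-joint arm with a two-finger parallel gripper is mounted at the origin on the work surface. World frame = base frame: x ahead of the robot, y to its left, z up, the work surface at z = 0. Lengths are in m, angles in rad, forces in N, time in s.
With the tool pointing down it reaches from about 0.4 to 0.9 m from the base axis. Payload 5.6 kg.
Tool frame: the origin (TCP) lies midway between the tips of the shut fingers; the grasp point (between the pads) lies 19 mm behind it; z points along the fingers, y is the line along which they close (so a half turn about z gives the same grasp; the last joint's range is limited). The gripper opens to 92 mm and grips with 3 to 60 N. Pads are 20 mm wide; open, the fingers measure 128 mm over their backs; the gripper's body (75 mm by 189 mm) begins 69 mm behind the grasp point.
Start: joints at [-1.275, 0.468, -0.012, 1.603, 0.006, 1.071, -0.056], TCP at [0.216, 0.613, 0.193] pointing down, gripper open.
Joint ranges: [-2.53, 2.53], [-0.31, 2.02], [-1.57, 1.55], [0.28, 2.44], [-1.29, 4.43], [0.15, 1.84], [-2.92, 2.92]. Speed limits (rad/s): [2.57, 2.57, 3.14, 3.14, 3.14, 3.14, 3.14].

INTERFACE

Orientations are given as a 3x3 rotation matrix whose columns are the frame's x, y, z axes.
In Python, from station import env, effector, solver, viewer, workorder, search_frame, tip_of gives the robot as it stands. Calls block until the motion is done:
- env.reach(position, orientation): joint-space move of the TCP to a pose.
- env.movel(position, frame=None, rate=0.15): straight line of the TCP; frame=None keeps the orientation; rate is the mean speed in m/s.
- env.goto_joints(angles): joint-space move.
- effector.release() and effector.grasp(squeeze=None): open the fingers fully, or close them until they stop; squeeze is the grip in N (None keeps the last).
- env.pause(seconds).
- solver.inverse_kinematics(position, orientation): joint angles nearest the present ones, or None.
- env.sense(): the state.
- viewer.read_camera(name): name is "scene" or "top" or "wrist"; returns (picture, depth): 420x560x3 uint8, red, green, blue; 420x560 float32, m along the optical axis (not along the pixel's ray), 0 where there is no reading.
- viewer.camera_info(name): a dict with "intrinsics" (3x3 intrinsics, pixels), "dist_coeffs" ([k1, k2, p1, p2, k3] as OpenCV has them; the pictures are not rectified), "eye" and "rotation" of the camera in the world; the wrist camera has in their place "T_tool_cam" (4x4, takes a point from camera to tool coordinates, whose origin is the TCP and whose axes are the flange's). Camera axes: x right, y up, looking along -z (the intrinsics and any distortion apply to the point x, -y, -z); pixel columns grow to the right and rows downward; lengths in m; the calibration is good to about 2 mm. A picture is of the moment at which its call begins: read the wrist's pose just before it. camera_info takes no time and is no camera call.
A pose or a line that the arm cannot do raises env.PlanningError and nothing moves.
- workorder.finish_job(): hands the job in; it is judged then, once.
Trained networks look in the newest picture that a camera, given by its name, has taken for a name from the list of things; names that differ only in an ending like _2 or _b are one class to them, and where a whole thing is asked for, a point or a joint stands for the part that bears it (a point fixed in the world has none). Each returns a list of dicts, best first, with "score" (0 to 1); they miss things now and then, are a little off and sometimes report something else, mostly with a low value. They report only what shows in the picture. A call takes as long as a camera call. They do not tell look-alikes from the thing itself.
- search_frame(camera, name): "at" ([x, y, z] in m, in world coordinates, good to about 4 mm: the middle of the surface that is visible of it).
- tip_of(camera, name): "at" ([x, y, z] in m, in world coordinates, good to about 4 mm: a listed point, or the origin of a listed thing).
The state is a dict: "t": time; "joint_positions": joint angles; "joint_velocities": joint speeds; "tau": joint torques, N m; "ee_pos": TCP position; "tcp_rot": TCP orientation; "wrist_force": force on the tool from outside, world axes, zero at the start; "moment": the same for the moment, N m; "gripper_width": finger opening in m; "grasp_force": force on a finger pad.
Only numpy, scipy, OpenCV 4.12 (cv2) and the standard library are available. Lean on these libraries where they do the work, as an engineer would, in place of code of your own. Each camera call takes 0.05 s, during which the arm holds its last target. There are 200 camera calls.

TASK

Please put the resident's hand-exercise ball away: lift the lid off the round white pot by its knob and set it down gently, knob up, in the middle of the round cork mat. Then take the dark ball from its little stand and lower it gently to the bottom of the pot; do not drop it in. Leave the pot open and standing where it is, and do not disturb the other things on the table.

Things in the scene. Friction and masses are not known exactly. Their poses are not given: they have to be found in the camera images.
- pot: Loose open round pot, white glazed ceramic, about 0.7 kg: 146 mm outer diameter, 80 mm tall, wall 5 mm, flat inner floor 6 mm above its underside (inner diameter 136 mm, 74 mm deep). At the start the lid covers it. Origin: centre of the underside; z up along its axis. Its place on the table varies.
- lid: Loose white ceramic lid, about 0.2 kg (varies), resting on the pot, origin 74 mm above the pot's underside. Origin: centre of its underside; z up through the knob. Bottom to top: locating disc 126 mm across, z 0 to 6 mm (5 mm play inside the rim); plate 152 mm across, z 6 to 12; stem 24 mm across, z 12 to 24; knob 36 mm across, z 24 to 48. Stands flat on its locating disc when set down.
- mat: Fixed round cork mat, 210 mm in diameter, 4 mm thick, flat on the table; empty at the start. Origin: centre of the underside, on the table top. Its place varies.
- ball: Loose dark rubber ball, 60 mm in diameter, about 90 g (varies), rests in the stand. This body's origin lies on the ball's surface and turns as it rolls: use ball_center.
- ball_center (a point): Centre of the ball (radius 30 mm). At the start about 42 mm above the table, straight above the stand's centre. Can be gripped across the middle from above, in any yaw.
- stand: Fixed small grey plastic ring stand that holds the ball: 72 mm in diameter at the foot, narrowing to 42 mm at the top, 16 mm tall. Origin: centre of the underside, on the table top. Its place varies.
- beaker: Bystander: blue plastic sippy beaker with spouted lid, 78 mm in diameter, 150 mm tall, at the right-hand side. Origin: centre of the underside. Leave alone.
- denture_pot: Bystander: pink denture pot with snap lid, 68 mm square, 56 mm tall, no knob. Origin: centre of the underside. Leave alone.
- bell: Bystander: brass handbell with a wooden handle, 64 mm in diameter, 103 mm tall, standing. Origin: centre of the underside. Leave alone.
- spoon: Bystander: steel teaspoon, 140 mm long, lying about along x on the near part of the table. Leave alone.
- case: Bystander: black glasses case, 150 x 55 x 34 mm, lying about along x on the near part of the table. Origin: centre of the underside. Leave alone.
There are look-alikes about, which are no part of the job. There is more than one size of the ball; the one meant has the size given above. Leave any turquoise look-alike of the lid alone.

How it is judged:
On the way, in this order (a step that is already met when the one before it is completed fails the run):
1. the lid lies flat on the cork mat, knob up, let go and at rest (horizontal distance between lid and mat below 0.08 m and z of lid in the frame of mat below 0.01 m and angle between lid's own z axis and vertical below 0.12 rad and linear speed of lid below 0.03 m/s and contact force between the fingers and lid below 0.2 N), for 0.2 s.
2. the ball lies on the bottom of the pot, let go (horizontal distance between ball_center and pot below 0.055 m and z of ball_center in the frame of pot below 0.045 m and contact force between the fingers and ball below 0.2 N and linear speed of ball below 0.1 m/s), for 0.2 s.
At the end, for the whole second after the job is handed in: Lid released and still on the cork mat, knob up (tilt < 0.12 rad, centre within 80 mm of the mat's, underside < 10 mm above the table); ball released on the pot's bottom (centre < 45 mm above the pot's underside, within 55 mm of its axis, < 0.1 m/s); pot upright (tilt < 0.1 rad) (all of step 1 and all of step 2 and angle between pot's own z axis and vertical below 0.1 rad); the robot touches nothing.
It fails at once if the lid is dropped or slammed down (faster than 0.7 m/s within 30 mm of the table: a free fall of about 25 mm) (height (world z) of lid below 0.03 m and linear speed of lid above 0.7 m/s).
It fails at once if the ball is dropped into the pot (faster than 0.7 m/s inside it: a free fall of about 25 mm) (z of ball_center in the frame of pot below 0.09 m and horizontal distance between ball_center and pot below 0.065 m and linear speed of ball above 0.7 m/s).
It fails at once if the ball is pressed hard against the pot (over 20 N) (contact force between ball and pot above 20 N).
It fails at once if the pot is pushed more than 50 mm from its place or tipped more than 0.35 rad (distance of pot from where it was at the start of the episode above 0.05 m or angle between pot's own z axis and vertical above 0.35 rad).
It fails at once if another thing on the table is moved more than 40 mm (distance of any of beaker, denture_pot, bell, spoon, case from where it was at the start of the episode above 0.04 m).
It also fails if it takes over 64 s, if anything falls off the work surface, if the arm or the gripper's body presses on something with over 40 N, if the wrist force passes 120 N, or if a joint passes its speed limit or range.

## Working session

There is one attempt and no reset: what is moved stays moved. The work goes in short steps, each a Python script; the robot and the scene stay as the last script left them, time stands still between calls to the robot, and variables do not carry over. Pictures are saved under pics/ and viewed, at most 10 in all, crops included, and the job is handed in when it is done.

```bash
mkdir -p pics; ls
python3 - <<'E'
from station import *
import cv2,numpy as np
for c in ["scene","top"]:
    p,d=viewer.read_camera(c); cv2.imwrite(f"pics/{c}0.png",p[:,:,::-1]); np.save(f"pics/{c}0.npy",d)
    i=viewer.camera_info(c); print(c,np.round(i["eye"],3),np.round(i["rotation"],3).tolist(),np.round(i["intrinsics"],1).tolist(),np.round(i["dist_coeffs"],3))
    for n in ["pot","lid","mat","ball_center","stand","beaker","denture_pot","bell","spoon","case"]:
        print(n,[(np.round(r["at"],3).tolist(),round(r["score"],2)) for r in tip_of(c,n)])
print(env.sense()["t"])
E
```

```text
pics
scene [ 1.235 -0.165  0.508] [[0.112, -0.515, 0.85], [0.994, 0.073, -0.087], [-0.018, 0.854, 0.52]] [[383.6, 0.0, 277.8], [0.0, 383.6, 207.6], [0.0, 0.0, 1.0]] [-0.086  0.     0.     0.     0.   ]
pot [([0.556, 0.003, 0.001], 0.72), ([0.35, 0.138, -0.002], 0.19)]
lid [([0.557, 0.006, 0.075], 0.95), ([0.446, -0.385, 0.0], 0.67)]
mat [([0.523, 0.295, 0.004], 0.94)]
ball_center [([0.596, -0.297, 0.038], 0.83), ([0.718, -0.287, 0.023], 0.58)]
stand [([0.596, -0.302, 0.002], 0.74)]
beaker []
denture_pot [([0.711, 0.144, -0.003], 0.66)]
bell [([0.718, -0.15, 0.001], 0.77)]
spoon [([0.346, -0.148, 0.005], 0.71)]
case [([0.349, 0.137, -0.003], 0.9)]
top [ 0.382 -0.061  1.123] [[0.001, 0.989, -0.147], [-1.0, 0.003, 0.008], [0.008, 0.147, 0.989]] [[476.9, 0.0, 280.1], [0.0, 476.9, 209.7], [0.0, 0.0, 1.0]] [-0.121  0.     0.     0.     0.   ]
pot [([0.556, 0.004, 0.075], 0.69)]
lid [([0.555, 0.004, 0.075], 0.93), ([0.447, -0.383, -0.001], 0.78)]
mat [([0.521, 0.295, -0.0], 0.74), ([0.597, -0.3, 0.04], 0.74)]
ball_center [([0.596, -0.301, 0.037], 0.71), ([0.71, -0.287, 0.021], 0.62)]
stand [([0.596, -0.298, 0.003], 0.61), ([0.596, -0.464, 0.002], 0.45)]
beaker [([0.596, -0.465, 0.003], 0.86)]
denture_pot [([0.715, 0.142, 0.003], 0.83)]
bell [([0.722, -0.146, -0.001], 0.85)]
spoon [([0.347, -0.147, -0.002], 0.6)]
case [([0.352, 0.146, 0.004], 0.95)]
1.1
```

View pics/top0.png

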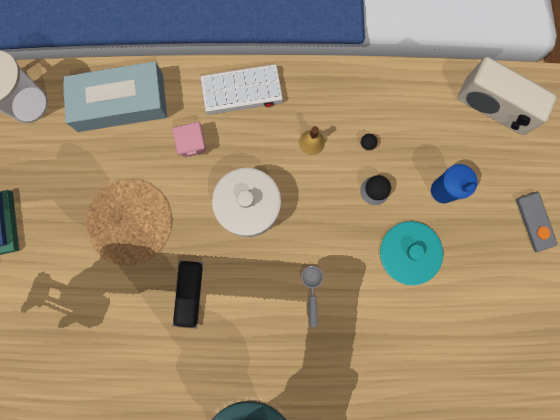

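View pics/scene0.png

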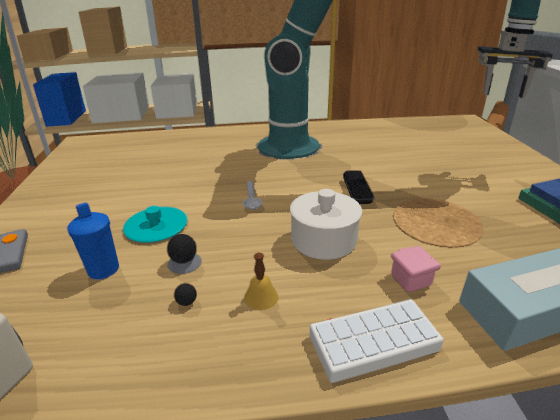

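The top view shows:
- **Lid:** the white lid on the pot is at (246,200). The turquoise look-alike at (412,252) is rejected.
- **Ball:** the ball on the grey stand is at (378,188). The smaller ball at (369,142) and the round blue beaker at (458,183) are rejected.
- **Mat:** at (129,221).

I'll check the choice in one crop and refine the positions with depth.

```bash
cat > h.py <<'E'
from station import *
import cv2,numpy as np
from scipy.optimize import least_squares
def cloud(c,save=None):
    """world points HxWx3 (nan where no depth) and picture"""
    s=env.sense(); p,d=viewer.read_camera(c); i=viewer.camera_info(c)
    h,w=d.shape; u,v=np.meshgrid(np.arange(w),np.arange(h))
    n=cv2.undistortPoints(np.stack([u,v],-1).reshape(-1,1,2).astype(np.float64),np.array(i["intrinsics"]),np.array(i["dist_coeffs"])).reshape(h,w,2)
    z=np.where(d>0,d,np.nan); X=np.stack([n[...,0]*z,-n[...,1]*z,-z],-1)
    if c=="wrist":
        T=np.array(i["T_tool_cam"]); X=X@T[:3,:3].T+T[:3,3]; R,t=np.array(s["tcp_rot"]),np.array(s["ee_pos"])
    else: R,t=np.array(i["rotation"]),np.array(i["eye"])
    if save: cv2.imwrite(f"pics/{save}.png",p[:,:,::-1])
    return X@R.T+t,p
def near(X,c,r,z0,z1):
    q=X.reshape(-1,3); q=q[np.isfinite(q).all(1)]
    return q[(np.hypot(q[:,0]-c[0],q[:,1]-c[1])<r)&(q[:,2]>z0)&(q[:,2]<z1)]
def sphere(q,c0):
    return least_squares(lambda c:np.linalg.norm(q-c[:3],axis=1)-c[3],[*c0,.03],loss="soft_l1",f_scale=.002).x
def circ(q):
    (a,b),r=cv2.minEnclosingCircle(((q[:,:2]-q[:,:2].mean(0))*1000).astype(np.float32)); return np.array([a,b])/1000+q[:,:2].mean(0),r
def down(yaxis): # tool z down, y along given
    y=np.array([*yaxis,0.]);z=np.array([0,0,-1.]);return np.stack([np.cross(y,z),y,z],1)
E
python3 - <<'E'
from h import *
for c in ["top","scene"]:
    X,p=cloud(c)
    k=near(X,(.556,.004),.03,.117,.13); print(c,"knob",len(k),circ(k),np.median(k[:,2]))
    l=near(X,(.556,.004),.09,.08,.092); print("plate",circ(l),np.median(l[:,2]))
    for b in [(.596,-.299,.04),(.714,-.287,.022)]:
        q=near(X,b,.04,b[2]*.75,.1); print("ball",len(q),np.round(sphere(q,b),4))
    m=near(X,(.522,.295),.12,.0028,.008); print("mat",circ(m),m[:,:2].mean(0))
    if c=="top": cv2.imwrite("pics/crop.png",cv2.resize(p[110:290,190:470,::-1],None,fx=2.8,fy=2.8,interpolation=2))
    print("neigh",len(near(X,(.596,-.465),.06,.1,.2)))
E
```

```text
top knob 216 (array([0.55602782, 0.00526824]), 18.06170082092285) 0.12218012283323332
plate (array([0.55644603, 0.00554637]), 76.30646514892578) 0.08632045928837495
ball 521 [ 0.5966 -0.2972  0.0384  0.0296]
ball 227 [ 0.7113 -0.2823  0.0204  0.0202]
mat (array([0.52193949, 0.29505521]), 119.87915802001953) [0.51837276 0.29249869]
neigh 957
scene knob 139 (array([0.55906887, 0.00449086]), 18.165019989013672) 0.1221225483398955
plate (array([0.55839509, 0.00540969]), 76.97809600830078) 0.08628464038769673
ball 650 [ 0.5969 -0.2981  0.0374  0.0301]
ball 383 [ 0.7124 -0.2838  0.0209  0.0206]
mat (array([0.52206148, 0.29613896]), 118.69601440429688) [0.52688775 0.29042096]
neigh 1081
```

View pics/crop.png

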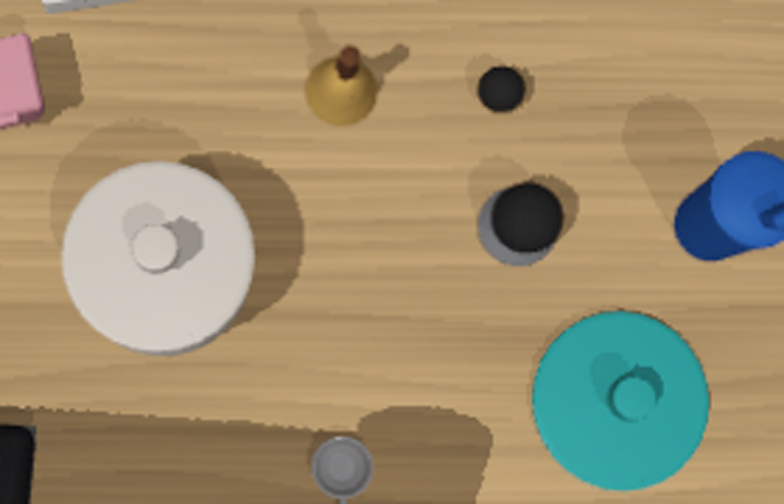

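The crop confirms the choice: the white lid's knob is at (155,247). The larger ball, fitted radius 30 mm, sits on the stand at (527,217), and the loose one at (500,88) fits to only 20 mm. I'll lift the lid now.

Run:
```python
from h import *
k=np.array([.5573,.0052])
best=None
for y in [(1,0),(-1,0),(0,1),(0,-1)]:
    qs=[solver.inverse_kinematics(np.array(p),down(y)) for p in [(*k,.28),(.522,.295,.03),(.597,-.298,.02),(*k,.017)]]
    print(y,[None if q is None else np.round(q,2).tolist() for q in qs])
    if all(q is not None for q in qs):
        m=max(abs(q[6]) for q in qs)
        if abs(y[0])==1 and (best is None or m<best[0]): best=(m,y)
print(best); R=down(best[1])
env.reach(np.array([*k,.22]),R)
env.movel(np.array([*k,.15]))
env.movel(np.array([*k,.093]),rate=.08)
print(env.sense()["wrist_force"])
effector.grasp(25); s=env.sense(); print(s["gripper_width"],s["grasp_force"],s["wrist_force"],s["t"])
env.movel(np.array([*k,.14]),rate=.06)
env.movel(np.array([*k,.25]),rate=.2)
s=env.sense(); print(s["gripper_width"],s["grasp_force"],s["wrist_force"],s["t"])
X,p=cloud("scene","lift")
```

```text
(1, 0) [[-0.6, 0.25, 0.65, 1.77, -0.16, 1.18, 0.09], [-0.8, 0.6, 0.31, 1.86, -0.26, 0.72, -0.35], [-0.19, 0.9, 0.92, 1.71, -0.85, 0.98, 1.06], [-0.45, 0.6, 0.48, 1.97, -0.43, 0.67, 0.31]]
(-1, 0) [[-1.05, 0.5, 1.37, 1.79, -0.51, 1.29, -2.7], [-0.35, 0.61, -0.29, 1.82, 0.24, 0.74, 2.37], [-0.35, 1.2, 1.33, 1.72, -1.22, 1.29, -1.87], [-0.94, 1.1, 1.33, 2.0, -1.21, 1.18, -2.21]]
(0, 1) [[-0.49, 0.24, 0.5, 1.76, -0.12, 1.18, 1.62], [-0.59, 0.59, 0.03, 1.84, -0.03, 0.71, 1.02], [0.13, 0.72, 0.4, 1.69, -0.37, 0.81, 2.27], [-0.23, 0.56, 0.2, 1.96, -0.18, 0.64, 1.66]]
(0, -1) [[-0.78, 0.29, 0.87, 1.77, -0.23, 1.19, -1.41], [-1.0, 0.65, 0.57, 1.87, -0.49, 0.77, -1.72], [-0.23, 0.95, 1.01, 1.71, -0.93, 1.03, -0.46], [-0.53, 0.62, 0.6, 1.98, -0.54, 0.7, -1.17]]
(np.float64(1.0581735987289564), (1, 0))
[ 0.13536188 -0.21736331 -0.09577614]
0.034717085203654165 25.000061988830566 [-0.07126665  0.78060178  0.15511059] 6.05
0.03455326812465375 24.999678432941437 [-0.38246217  0.76555933 -1.90322421] 7.6833
```

View pics/lift.png

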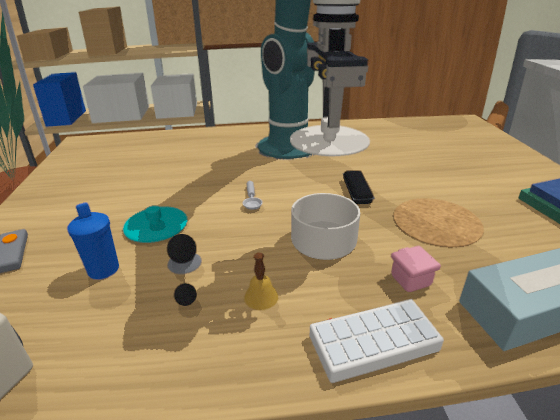

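The lid hangs level from the gripper at (330,138), and the pot is open at (325,225). Next I'll set the lid on the mat at (437,220), lowering it until it makes contact.

Run:
```python
from h import *
m=np.array([.522,.2955])
env.movel(np.array([*m,.25]),rate=.2)
env.movel(np.array([*m,.06]),rate=.12)
env.movel(np.array([*m,.03]),rate=.05)
f0=env.sense()["wrist_force"][2]
for z in np.arange(.028,.0189,-.0015):
    env.movel(np.array([*m,z]),rate=.04); f=env.sense()["wrist_force"][2]
    if f-f0>1.2: break
print(z,f0,f)
effector.release(); env.pause(.2)
env.movel(np.array([*m,.10]),rate=.1); env.movel(np.array([*m,.25]),rate=.25)
X,p=cloud("top","placed")
l=near(X,m,.09,.011,.02); print("plate",len(l),circ(l),np.median(l[:,2]),l[:,2].std())
n=tip_of("top","lid"); print([(np.round(r["at"],3),round(r["score"],2)) for r in n])
for c in ["top","scene"]:
    X,_=cloud(c); q=near(X,(.557,.005),.085,.077,.084); print("rim",c,len(q),circ(q),np.median(q[:,2]))
    print("ball",np.round(sphere(near(X,(.597,-.298),.04,.03,.1),(.597,-.298,.04)),4))
print(env.sense()["t"])
```

```text
0.021999999999999995 -2.2551869232738735 6.282549795153731
plate 2723 (array([0.52720938, 0.2944018 ]), 83.5535659790039) 0.016451452577902925 0.0018958811155974774
[(array([0.52 , 0.296, 0.006]), 0.7), (array([ 0.445, -0.384, -0.002]), 0.66), (array([ 0.596, -0.464,  0.002]), 0.52)]
rim top 428 (array([0.55537071, 0.00547692]), 73.23490142822266) 0.08027437202477417
ball [ 0.5969 -0.2973  0.0379  0.0298]
rim scene 409 (array([0.55719457, 0.00504871]), 74.40310668945312) 0.07987664777311743
ball [ 0.5968 -0.2982  0.0374  0.0302]
16.1
```

View pics/placed.png

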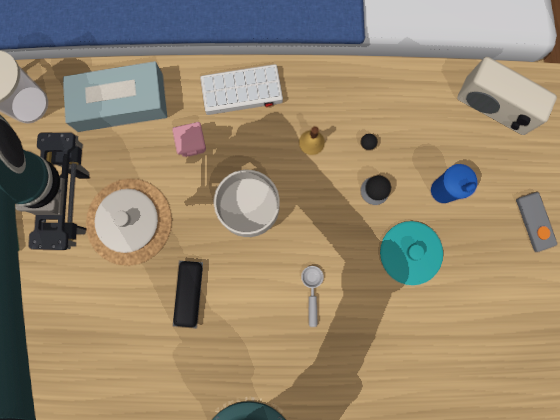

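The lid is centred on the mat at (126,220) and the pot is open at (247,203). On the way to the ball I'll measure the pot rim with the wrist camera, then pick the ball up.

Run:
```python
from h import *
R=down((1,0))
env.reach(np.array([.50,.005,.32]),R); env.pause(.2)
X,p=cloud("wrist","wpot"); q=near(X,(.557,.005),.085,.077,.084); print("rim",len(q),circ(q),np.median(q[:,2]),q[:,:2].min(0),q[:,:2].max(0))
b=np.array([.5968,-.2978])
env.reach(np.array([*b,.22]),R)
env.movel(np.array([*b,.10]),rate=.2)
env.movel(np.array([*b,.022]),rate=.08); print(env.sense()["wrist_force"])
effector.grasp(12); s=env.sense(); print(s["gripper_width"],s["grasp_force"],s["wrist_force"],s["t"])
env.movel(np.array([*b,.07]),rate=.06); env.movel(np.array([*b,.25]),rate=.2)
s=env.sense(); print(s["gripper_width"],s["grasp_force"],s["wrist_force"],s["t"])
cloud("scene","ballup")
```

```text
rim 1553 (array([0.55708887, 0.00430654]), 72.91433715820312) 0.07987759109888093 [ 0.4857288  -0.06781296] [0.62953129 0.07543796]
[ 0.72166728 -0.20855457 -0.18431724]
0.05735028714224264 11.843725740909576 [ 0.14590819 -0.13885949  0.66177806] 21.25
0.0571315711179441 11.724359840154648 [ 0.00651913 -0.29628567 -2.09758998] 23.25
```

View pics/ballup.png

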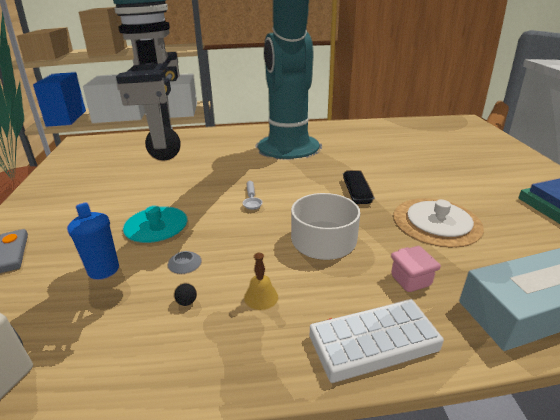

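View pics/wpot.png

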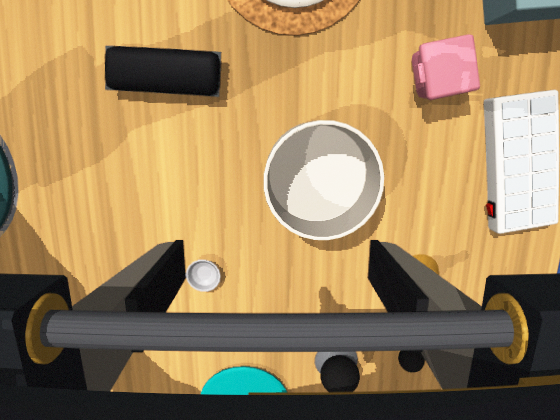

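The ball is held at (163,144), the stand at (185,262) is empty, and the wrist view shows the open pot at (325,180). Four rim and lid measurements put the pot's centre at about (0.557, 0.005). I'll lower the ball in.

Run:
```python
from h import *
k=np.array([.5568,.0047])
env.movel(np.array([*k,.25]),rate=.2); env.pause(.2)
env.movel(np.array([*k,.11]),rate=.15)
env.movel(np.array([*k,.024]),rate=.06); env.pause(.2)
f0=env.sense()["wrist_force"]; print(f0)
for z in np.arange(.0225,.0125,-.0008):
    env.movel(np.array([*k,z]),rate=.03); env.pause(.05); f=env.sense()["wrist_force"]
    if f[2]-f0[2]>1.0: break
print(z,f)
effector.release(); env.pause(.3); s=env.sense(); print(s["gripper_width"],s["wrist_force"],s["t"])
env.movel(np.array([*k,.12]),rate=.07); env.movel(np.array([*k,.26]),rate=.25)
env.movel(np.array([.45,.005,.32]),rate=.25)
X,p=cloud("wrist","end")
q=near(X,(.557,.005),.085,.077,.084); print("rim",circ(q),q[:,2].std())
q=near(X,(.557,.005),.06,.012,.075); q=q[np.hypot(*(q[:,:2]-k).T)<.055]; q=q[q[:,2]>.03]; print("ball",len(q),sphere(q,(.557,.005,.036)))
print([(np.round(r["at"],3),round(r["score"],2)) for r in tip_of("wrist","ball_center")],env.sense()["t"])
cloud("scene","end2")
```

```text
[ 0.32412963 -1.49275006 -1.38108145]
0.0217 [ 0.57532115  0.08189843 -0.20560868]
0.09200778036387558 [ 0.61681532  0.26108746 -1.07042948] 29.6
rim (array([0.55730731, 0.00432351]), 72.972900390625) 0.00100181321773226
ball 1624 [0.55747782 0.00323244 0.03618387 0.02955088]
[(array([0.556, 0.002, 0.034]), 0.77), (array([0.559, 0.001, 0.001]), 0.62)] 32.6083
```

View pics/end.png

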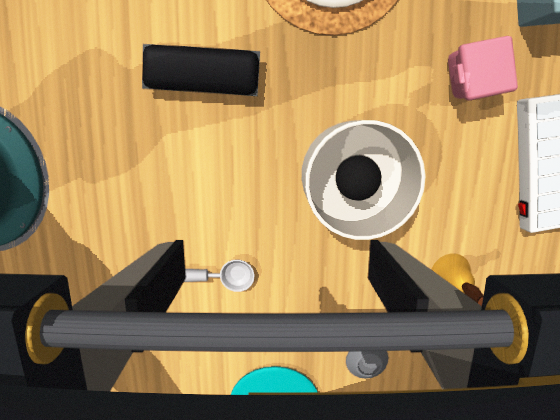

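View pics/end2.png

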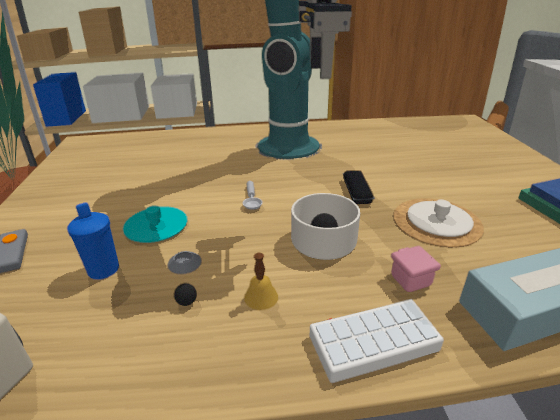

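The ball rests on the pot's floor at (358,178) in the wrist view, with its centre 36 mm up and about on the pot's axis. The scene view shows the lid knob-up on the mat at (440,217), the pot unmoved and the other things in place.

```bash
python3 -c "
from station import *
env.pause(.3); print(workorder.finish_job())"
```

```text
the job is handed in; nothing more can be done
None
```

The job is handed in: the lid is knob-up in the middle of the cork mat, the ball is on the bottom of the open pot, which has not moved, and the last pictures show nothing else disturbed; no verdict came back.

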